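# Load the latch and hold the bracket against the sprung fence

### The job

Take the latch (grey block with the orange tongue) out of the white catch tray, stand it tongue up and fully down in the open housing of the black bracket on the yellow jig, and let go of it. Then push the bracket itself, flat on the bed, square and about midway along, against the sprung aluminium fence until the fence's black pointers stand over the green bands, never driving the fence to the end of its travel. The program finishes while holding: keep pushing steadily there so that a colleague can drive the screws, and leave the other things on the bench alone.

Things in the scene. Friction and masses are not known exactly. Their poses are not given: they have to be found in the camera images.
- latch: Loose latch, about 110 g, standing upright in the tray: grey body 32 (x) x 48 (y) x 30 mm tall, and centred on it an orange tongue 20 (x) x 24 (y) x 30 mm tall, 60 mm tall in all. Origin: centre of its underside; z up out of the tongue. Grip it by the tongue from above. It fits the housing either way round, its 48 mm side along the bracket's y.
- tray: White catch tray, fixed to the bench, 200 (x) x 240 (y) x 30 mm high, walls and floor 4 mm, with a sloping steel chute lip up to 70 mm high on its +x side. Origin: centre of its underside. Stands left or right of the robot's midline, the jig on the other side.
- jig: Yellow jig bed, fixed to the bench, 250 (x) x 270 (y) x 12 mm thick, with a dark spring block 57 mm high at its +x edge. Origin: centre of its underside, bed surface at z = 12 mm. Its +x axis is the direction to push; the fence stands across it.
- bracket: Loose black plastic bracket, about 300 g, flat on the jig bed before the fence, 200 mm long (y). In its middle a housing 64 (x) x 84 (y) x 36 mm tall with an open pocket 44 (x) x 60 (y) mm over a 4 mm floor; on either side a flange 8 mm thick with a 22 mm hole. Origin: centre of its underside; its flat +x face, 200 mm long, 32 mm from the origin, is to meet the fence.
- pocket (a point): Centre of the floor of the bracket's pocket, 4 mm above the bracket's underside and 32 mm below the housing's rim; axes as the bracket. The latch's origin comes here.
- push_face (a point): Middle of the housing's flat near (-x) wall, 32 mm from the bracket's origin, 20 mm above its underside: the place to push, with closed fingers from above, towards the jig's +x. The wall is 84 mm wide, 36 mm tall, 10 mm thick.
- fence_travel (a joint): Travel of the aluminium fence along the jig's +x (m): 0 at rest, 0.045 at its hard stop. It is sprung: about 2.4 N + 400 N per m of travel. Its black pointers (both ends) stand over the green bands of the scales from 0.014 to 0.030 (8 to 14.4 N); aim at 0.022 (11 N). The hand feels more than this, as the bracket also drags on the bed: go by the travel.
- fence: The aluminium fence plate, 20 x 220 x 40 mm, from 14 to 54 mm over the bench. Origin: under the middle of the plate, level with the jig's underside; its flat near face lies 10 mm to the -x side of the origin. At rest the face lies 45 mm to the +x side of the jig's origin. 
- cap0: Black plastic cap, 42 mm across, 22 mm tall, in the tray: a bystander. Origin: centre of its underside.
- cap1: Second black cap like the first, in the tray: a bystander. Origin: centre of its underside.
- screwdriver: Screwdriver lying on the bench to the right: a bystander. Origin: middle of its underside.
- tape: Blue tape core ring, 90 mm across, on the right: a bystander. Origin: centre of its underside.
- oil: White bottle, 52 mm across, 110 mm tall, at the far edge: a bystander. Origin: centre of its underside.
- cup: Red cup, 70 mm across, 60 mm tall, on the left: a bystander. Origin: centre of its underside.
- wrench: Wrench lying on the bench to the left: a bystander. Origin: middle of its underside.
There are look-alikes about, which are no part of the job. Several things have the shape of the latch; the one meant has the colours described above.

How it is judged (in metres and radians):
On the way:
1. the latch stands fully down in the bracket's housing and the fingers have let go of it (z of latch in the frame of pocket between -0.004 and 0.006 m and x of latch in the frame of pocket between -0.012 and 0.012 m and y of latch in the frame of pocket between -0.012 and 0.012 m and angle between latch's own z axis and vertical below 0.12 rad and contact force between the fingers and latch below 0.3 N), for 0.2 s.
At the end, for the whole second after the job is handed in: Latch upright in the pocket (12 mm sideways, 6 mm in height), untouched. Bracket flat, square to the fence within 0.07 rad, within 35 mm of the jig's middle; fingers press it (over 3 N), it presses the fence with 7 to 16 N, fence steady at 13 to 31 mm, through the last second (z of latch in the frame of pocket between -0.004 and 0.006 m and x of latch in the frame of pocket between -0.012 and 0.012 m and y of latch in the frame of pocket between -0.012 and 0.012 m and angle between latch's own z axis and vertical below 0.12 rad and contact force between the fingers and latch below 0.5 N and contact force between the fingers and bracket above 3 N and value of joint fence_travel between 0.013 and 0.031 m and contact force between bracket and fence between 7 and 16 N and velocity of joint fence_travel between -0.01 and 0.01 m/s and z of bracket in the frame of jig between 0.008 and 0.016 m and angle between bracket's own z axis and vertical below 0.06 rad and angle between the x axis of bracket and the x axis of jig, either way round below 0.07 rad and y of bracket in the frame of jig between -0.035 and 0.035 m); the arm keeps its last pose, push and grip.
It fails at once if the fence is driven to the end of its travel (beyond 42 mm) (value of joint fence_travel above 0.042 m).
It fails at once if a bystander on the bench or in the tray is pushed more than 30 mm (distance of any of cap0, cap1, screwdriver, tape, oil, cup, wrench from where it was at the start of the episode above 0.03 m).
It also fails if it takes over 58 s, if anything falls off the work surface, if the arm or the gripper's body presses on something with over 40 N, if the wrist force passes 120 N, or if a joint passes its speed limit or range.

### The arm

A 6-joint arm with a two-finger parallel gripper is mounted at the origin on the work surface. World frame = base frame: x ahead of the robot, y to its left, z up, the work surface at z = 0. Lengths are in m, angles in degrees, forces in N, time in s.
With the tool pointing down it reaches from about 0.375 to 0.9 m from the base axis. Payload 3.1 kg.
Tool frame: the origin (TCP) lies on the centre line of the jaws, within the pads' length; the fingertips stand 17 mm ahead of it and the grasp point (between the pads) lies 2 mm behind it; z points along the fingers, y is the line along which they close (so a half turn about z gives the same grasp; the last joint's range is limited). The gripper opens to 85 mm and grips with 20 to 120 N. Pads are 22 mm wide; open, the fingers measure 114 mm over their backs; the gripper's body (76 mm by 85 mm) begins 54 mm behind the grasp point. The pads swing forward as they close: fully open they stand 13 mm farther back than shut.
Start: joints at [60.59, 30.224, 82.088, -0, 67.689, -10.227], TCP at [0.205, 0.59, 0.248] pointing down, gripper open.
Joint ranges: [-176.69, 176.69], [-43.24, 126.21], [12.49, 139.97], [-82, 262], [0, 151.66], [-163.58, 163.58]. Speed limits (degrees/s): [159.86, 159.86, 180, 180, 180, 180].

### API

Orientations are given as a 3x3 rotation matrix whose columns are the frame's x, y, z axes.
In Python, from bench import sensors, eyes, bot gives the robot as it stands.
- The arm moves only by the shell command python3 -m crank 'ROWS'. ROWS is JSON, a list that holds one entry, the list of rows, each a list of 7 numbers: the shift along the tool's x, y, z in m, then the turn, a rotation vector about the tool's x, y, z in degrees, then the opening, from 0 (shut) to 1 (fully open). In form: [[[x, y, z, rx, ry, rz, hand], ...]]. A call has 1 to 12 rows; each row shifts and turns the commanded pose from where the row before left it, along the tool's axes as they then stand; what a row does not reach is not made up. A row lasts 1/12 s, in which the tool goes at most 41.7 mm and 7.16 degrees, less where a joint would pass 70% of its speed; a pose out of reach is approached as far as the arm can. A call with a gripper value outside its range is refused whole. The fingers move at their own pace and stop on an object; the grip force is fixed at half the most. Time passes only in rows, so rows that do not move let the fingers close. It gives the time, the measured TCP pose, the force, the opening and the grip force at its end, in the units of the state.
- sensors.get_state(): the state, without advancing time (a new reading comes with each control period).
- eyes.get_image(name): name is "side" or "top"; returns a dict with "frame" (400x640x3 uint8, red, green, blue), "fovy" (degrees; the focal length in pixels is half the picture's height over the tangent of half this angle, whatever the lens; pixels are square), "cx", "cy" (the principal point, pixels), "origin" and "attitude" of the camera in the world. Camera axes: x right, y down, z forward; pixel columns grow to the right and rows downward; lengths in m; the calibration is good to about 2 mm. A picture is of the moment at which its call begins. There is no depth.
- bot.sign_off(): hands the job in; it is judged then, once.
The state is a dict: "t": time; "joint_pos": joint angles; "joint_velocities": joint speeds; "effort": joint torques, N m; "tool_pos": TCP position; "eef_rot": TCP orientation; "contact_force": force on the tool from outside, world axes, zero at the start; "torque": the same for the moment, N m; "finger_gap": finger opening in m; "finger_force": force on a finger pad.
Only numpy, scipy, OpenCV 4.12 (cv2) and the standard library are available. Lean on these libraries where they do the work, as an engineer would, in place of code of your own. Each camera call takes 0.05 s, during which the arm holds its last target. There are 200 camera calls.

## Working session

There is one attempt and no reset: what is moved stays moved. The work goes in short steps, Python scripts to look and compute and a shell command to move; the robot and the scene stay as the last step left them, time stands still between calls to the robot, and variables do not carry over. Pictures are saved under pics/ and viewed, at most 12 in all, crops included, and the job is handed in when it is done.

```bash
ls; mkdir -p pics; python3 - <<'E'
from bench import sensors, eyes, bot
import cv2
s=sensors.get_state(); print(s)
for n in("top","side"):
    d=eyes.get_image(n); cv2.imwrite(f"pics/{n}0.png",d["frame"][:,:,::-1])
    print(n,{k:v for k,v in d.items() if k!="frame"})
E
```

```text
pics
{'t': 0.0, 'joint_pos': array([ 6.05909951e+01,  3.02810263e+01,  8.21562056e+01,  1.43338280e-03,
        6.76905751e+01, -1.02258940e+01]), 'joint_velocities': array([-0.02786769,  0.08152722, -0.00616813, -0.01959907, -0.05644193,
       -0.03536502]), 'effort': array([-1.42030214e-03, -4.42344689e+01, -1.78026187e+01, -2.41105254e-04,
        8.48252792e-03,  2.08766593e-06]), 'tool_pos': array([0.20497842, 0.58970816, 0.2473125 ]), 'eef_rot': array([[-9.44469907e-01,  3.28596030e-01, -1.11550284e-03],
       [ 3.28597657e-01,  9.44468024e-01, -1.93183746e-03],
       [ 4.18762643e-04, -2.19111397e-03, -9.99997512e-01]]), 'contact_force': array([ 0.50250797,  0.10006419, -0.26087963]), 'torque': array([-0.04720287, -0.05397841,  0.03327925]), 'finger_force': 0.0, 'finger_gap': 0.08553918196588413}
top {'fovy': 47.08934991775406, 'cx': 321.5332618717694, 'cy': 202.35677743485573, 'origin': array([ 0.37562967, -0.01165624,  1.4253354 ]), 'attitude': array([[ 0.01131539, -0.98602448,  0.16621578],
       [-0.99983856, -0.01347721, -0.01188396],
       [ 0.01395801, -0.16605447, -0.98601779]])}
side {'fovy': 54.40713431112908, 'cx': 324.1318573505195, 'cy': 199.17370032930862, 'origin': array([ 0.03766025, -0.58330028,  1.0461034 ]), 'attitude': array([[ 0.73754796, -0.51822945,  0.43296795],
       [-0.67522198, -0.57535525,  0.46156432],
       [ 0.00991416, -0.63277529, -0.77427201]])}
```

View pics/top0.png

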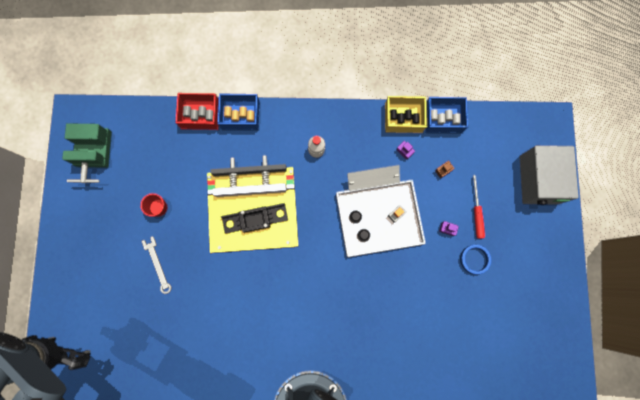

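View pics/side0.png

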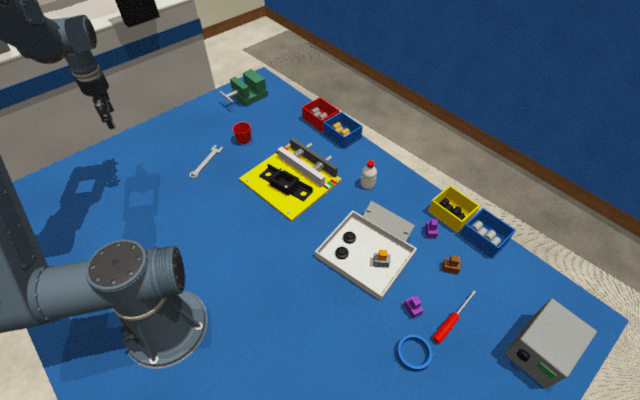

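Top view: the jig is at (253,210), the bracket at (255,219) and the tray at (380,218). Latch-shaped things are at (397,214) grey/orange in the tray, (405,150) purple, (450,229) purple and (445,169) brown. By its colours, the latch is the one in the tray; in the side view it is at (382,258). Next, a close crop to check.

```bash
cat > h.py <<'E'
import numpy as np, cv2
from bench import sensors, eyes, bot
def cam(n):
    d=eyes.get_image(n); d["f"]=200/np.tan(np.radians(d["fovy"]/2)); return d
def ray(d,u,v,z):
    r=d["attitude"]@np.array([(u-d["cx"])/d["f"],(v-d["cy"])/d["f"],1]); o=d["origin"]
    return o+r*(z-o[2])/r[2]
def proj(d,P):
    q=(np.atleast_2d(P)-d["origin"])@d["attitude"]
    return np.c_[d["cx"]+d["f"]*q[:,0]/q[:,2], d["cy"]+d["f"]*q[:,1]/q[:,2]]
def crop(d,u,v,w,h,s): # w,h source px; scale s
    im=d["frame"][int(v):int(v)+h,int(u):int(u)+w,::-1]
    return cv2.resize(im,None,fx=s,fy=s,interpolation=cv2.INTER_CUBIC)
E
python3 - <<'E'
from h import *
t,s=cam("top"),cam("side")
a=np.hstack([crop(t,205,150,100,106,4)[:300*2],]); 
A=np.hstack([crop(t,203,180,100,75,4),crop(t,365,185,100,75,4)]); B=np.hstack([crop(s,245,140,100,75,4),crop(s,330,215,100,75,4)])
cv2.imwrite("pics/c1.png",np.vstack([A,B]))
E
```

```text
(no output)
```

View pics/c1.png

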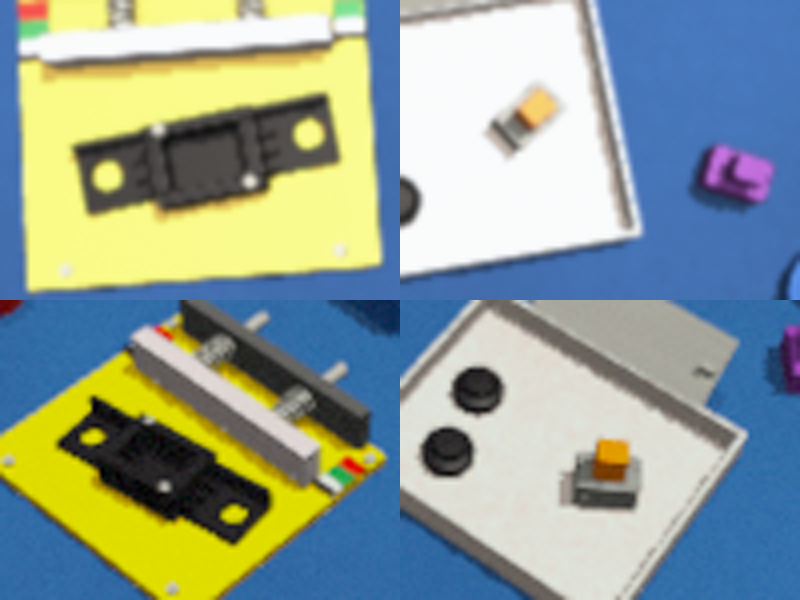

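The crop confirms it: a grey body with an orange tongue, standing in the tray. Its tongue is at about (399.5,212) in the top view and (383,253) in the side view. The bracket is turned roughly 12° relative to the fence. Next I fit the poses.

```bash
cat > fit.py <<'E'
from h import *
from scipy.optimize import minimize, least_squares
def box(cx,cy,yaw,sx,sy,z0,z1,ox=0,oy=0):
    c,s=np.cos(yaw),np.sin(yaw); P=[]
    for a in(-1,1):
        for b in(-1,1):
            for z in(z0,z1): x,y=ox+a*sx/2,oy+b*sy/2; P.append([cx+c*x-s*y,cy+s*x+c*y,z])
    return np.array(P)
K=8
def sil(d,boxes,u0,v0,w,h):
    m=np.zeros((h*K,w*K),np.uint8)
    for b in boxes:
        p=((proj(d,b)-[u0,v0]+.5)*K).astype(np.int32); cv2.fillConvexPoly(m,cv2.convexHull(p),255)
    return cv2.resize(m,(w,h),interpolation=cv2.INTER_AREA)/255.
def latchfit(views,z,x0,tongue=True):
    # views: (cam, roi, soft masks orange, all)
    def cost(q):
        e=0
        for d,(u,v,w,h),mo,ma in views:
            T=box(*q,.020,.024,z+.03,z+.06);B=box(*q,.032,.048,z,z+.03)
            e+=((sil(d,[T],u,v,w,h)-mo)**2).sum()
            if ma is not None: e+=((sil(d,[T,B],u,v,w,h)-ma)**2).sum()
        return e
    best=None
    for a in np.radians(np.arange(-90,90,15)):
        r=minimize(cost,[x0[0],x0[1],a],method="Nelder-Mead",options=dict(initial_simplex=np.array([x0[0],x0[1],a])+np.array([[0,0,0],[.006,0,0],[0,.006,0],[0,0,.15]]),xatol=1e-4,fatol=1e-3))
        if best is None or r.fun<best.fun: best=r
    return best
def orange(im):
    h=cv2.cvtColor(im,cv2.COLOR_RGB2HSV); return ((h[...,0]>8)&(h[...,0]<27)&(h[...,1]>90)&(h[...,2]>90)).astype(float)
E
python3 - <<'E'
from fit import *
t,s=cam("top"),cam("side")
V=[]
for d,roi in((t,(383,200,32,30)),(s,(368,240,30,34))):
    u,v,w,h=roi; im=d["frame"][v:v+h,u:u+w]; mo=orange(im); g=im.max(2)
    ma=((g<165)|(mo>0)).astype(float); print(mo.sum(),ma.sum()); ys,xs=np.nonzero(mo); print(ray(d,u+xs.mean(),v+ys.mean(),.055))
    V.append((d,roi,mo,ma))
for vs in(V,V[:1],V[1:]):
    r=latchfit(vs,.004,[.535,-.255]); print(r.x[:2],np.degrees(r.x[2]),r.fun)
# jig, bracket holes
for n,d,H,C in(("top",t,[(229.75,224),(280,213.25)],[(209.75,252.5),(298.5,245.5)]),("side",s,[(268,174.25),(303.75,193)],[])):
    im=d["frame"]; hsv=cv2.cvtColor(im,cv2.COLOR_RGB2HSV)
    y=((hsv[...,0]>20)&(hsv[...,0]<40)&(hsv[...,1]>90)&(im.max(2)>110)).astype(np.uint8)
    nb,lab,st,ce=cv2.connectedComponentsWithStats(y,connectivity=4)
    P=[]
    for (a,b) in H:
        l=lab[int(b),int(a)]; print(n,"hole",ce[l],st[l,4]); P.append(ray(d,*ce[l],.016)[:2])
    P=np.array(P); e=P[0]-P[1]; print(n,P,P.mean(0),"yaw",np.degrees(np.arctan2(-e[0],e[1])),np.linalg.norm(e))
    big=np.argmax(st[1:,4])+1; c,_=cv2.findContours((lab==big).astype(np.uint8),0,2); c=max(c,key=len)
    ap=cv2.approxPolyDP(cv2.convexHull(c),2.5,True)[:,0]; print(n,[(tuple(p),ray(d,*p,.012)[:2].round(4)) for p in ap])
E
```

```text
57.0 117.0
[ 0.57991208 -0.26087963  0.055     ]
86.0 285.0
[ 0.57670344 -0.2632406   0.055     ]
[ 0.495 -0.233] -67.08168819476695 545.0
[ 0.495 -0.233] -78.54084409738347 174.0
[ 0.51811111 -0.20988889] -95.09295817894063 371.0
top hole [229.5 223.5] 56
top hole [279.66101695 212.88135593] 59
top [[0.54326496 0.25420407]
 [0.578369   0.10070865]] [0.56081698 0.17745636] yaw 12.88187471388862 0.1574583738474783
top [((np.int32(293), np.int32(189)), array([0.6551, 0.0613])), ((np.int32(297), np.int32(245)), array([0.48  , 0.0452])), ((np.int32(210), np.int32(251)), array([0.4584, 0.3107])), ((np.int32(209), np.int32(195)), array([0.6324, 0.3227]))]
side hole [267.7  173.75] 20
side hole [303.10714286 193.17857143] 28
side [[0.54244209 0.2542424 ]
 [0.57771619 0.09922875]] [0.56007914 0.17673558] yaw 12.819634267184687 0.158976391656481
side [((np.int32(275), np.int32(153)), array([0.6302, 0.3248])), ((np.int32(330), np.int32(188)), array([0.6655, 0.0568])), ((np.int32(292), np.int32(220)), array([0.4778, 0.0386])), ((np.int32(240), np.int32(179)), array([0.4554, 0.3031]))]
```

```bash
python3 - <<'E'
from fit import *
t,s=cam("top"),cam("side")
V=[]
for d,roi in((t,(383,200,32,30)),(s,(368,240,30,34))):
    u,v,w,h=roi; im=d["frame"][v:v+h,u:u+w]; mo=orange(im); g=im.max(2)
    V.append((d,roi,mo,((g<165)|(mo>0)).astype(float)))
for vs in(V,V[:1],V[1:]):
    r=latchfit(vs,.004,[.568,-.261]); print(r.x[:2],np.degrees(r.x[2]),r.fun)
L=latchfit(V,.004,[.568,-.261]).x
# jig fit: near edge, sides via yellow mask
def jc(q,views):
    e=0
    for d,roi,m,w in views:
        e+=(((sil(d,[box(*q,.25,.27,0,.012)],*roi)-m)*w)**2).sum()
    return e
Vj=[]
for d,roi,line in((t,(195,195,120,70),None),(s,(225,140,130,90),None)):
    u,v,w,h=roi; im=d["frame"][v:v+h,u:u+w].astype(int)
    m=(im[...,2]<im[...,0]+20).astype(float) # not blue
    # weight: ignore what lies beyond fence (x_jig>0.03)
    W=np.zeros((h,w),np.float32); yy,xx=np.mgrid[0:h,0:w]
    for i in range(h):
        for j in range(w):
            p=ray(d,u+j,v+i,.012); W[i,j]= ((p[0]-.57)*np.cos(.083)+(p[1]-.18)*np.sin(.083))<.02
    Vj.append((d,roi,m,W))
for vs in(Vj,Vj[:1],Vj[1:]):
    x0=np.array([.57,.18,.083]); r=minimize(jc,x0,args=(vs,),method="Nelder-Mead",options=dict(initial_simplex=x0+np.array([[0,0,0],[.01,0,0],[0,.01,0],[0,0,.05]]))); print("jig",r.x,np.degrees(r.x[2]),r.fun)
J=minimize(jc,x0,args=(Vj,),method="Nelder-Mead",options=dict(initial_simplex=x0+np.array([[0,0,0],[.01,0,0],[0,.01,0],[0,0,.05]]))).x
B=(.5604,.1771,np.radians(12.85))
def draw(img,d,b,u,v,k,col):
    for i in range(8):
        for j in range(i):
            if bin(i^j).count("1")==1:
                p=proj(d,b[[i,j]]);p=((p-[u,v]+.5)*k).astype(int); cv2.line(img,tuple(map(int,p[0])),tuple(map(int,p[1])),col,1)
A=[]
for d,rs in((t,((203,180),(350,180))),(s,((245,140),(330,215)))):
    R=[]
    for (u,v) in rs:
        c=crop(d,u,v,100,75,4)
        draw(c,d,box(*L,.032,.048,.004,.034),u,v,4,(0,0,255));draw(c,d,box(*L,.02,.024,.034,.064),u,v,4,(255,0,0))
        draw(c,d,box(*B,.064,.084,.012,.048),u,v,4,(0,0,255));draw(c,d,box(*B,.044,.06,.016,.048),u,v,4,(0,255,0));draw(c,d,box(*J,.25,.27,0,.012),u,v,4,(255,0,255))
        draw(c,d,box(*J,.02,.22,.014,.054,.055),u,v,4,(255,255,0))
        R.append(c)
    A.append(np.hstack(R))
cv2.imwrite("pics/c2.png",np.vstack(A))
E
```

```text
[ 0.57912724 -0.26093786] 39.33852476664116 153.90177623990772
[ 0.58001223 -0.26072178] -138.81978439023928 91.95278738946558
[ 0.57843081 -0.26091411] 39.44199045867934 59.068189158016146
jig [0.5897215  0.18834382 0.08225677] 4.712965774692684 191.43640138408307
jig [0.58923021 0.18844657 0.08437728] 4.8344618479906165 31.869188773548636
jig [0.59072342 0.18839207 0.08576057] 4.913718860697776 150.75740099961553
```

View pics/c2.png

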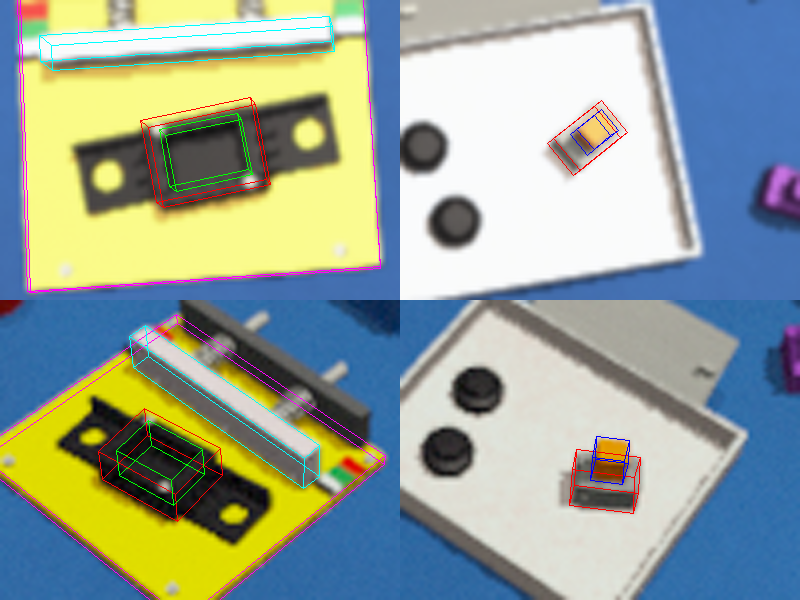

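```bash
cat > bfit.py <<'E'
from fit import *
def boxes(q):
    x,y,a,xm,lh=q
    return [box(x,y,a,.064,.084,.012,.048), box(x,y,a,.032-xm,.2,.012,.020,(.032+xm)/2), box(x,y,a,.004,.2,.012,.012+lh,.030)]
def bviews(t,s,rt=(212,196,85,44),rs=(250,155,68,62)):
    V=[]
    for d,roi in((t,rt),(s,rs)):
        u,v,w,h=roi; im=d["frame"][v:v+h,u:u+w]; hsv=cv2.cvtColor(im,cv2.COLOR_RGB2HSV)
        m=(im.max(2)<125).astype(np.uint8)
        n,l,st,_=cv2.connectedComponentsWithStats(m); k=1+np.argmax(st[1:,4]); m=(l==k).astype(np.uint8)
        c,h_=cv2.findContours(m,cv2.RETR_EXTERNAL,2); m=cv2.drawContours(np.zeros_like(m),c,-1,1,-1)
        V.append((d,roi,m.astype(float)))
    return V
def bfit(V,x0):
    f=lambda q:sum(((sil(d,boxes(q),*r)-m)**2).sum() for d,r,m in V)+ (1e3 if not 0.008<=q[4]<.03 else 0)
    x0=np.array(x0); S=np.vstack([x0,x0+np.diag([-.01,.006,.08,.01,.008])])
    return minimize(f,x0,method="Nelder-Mead",options=dict(initial_simplex=S,maxiter=600))
def draw(img,d,b,u,v,k,col):
    for i in range(8):
        for j in range(i):
            if bin(i^j).count("1")==1:
                p=((proj(d,b[[i,j]])-[u,v]+.5)*k).astype(int); cv2.line(img,tuple(map(int,p[0])),tuple(map(int,p[1])),col,1)
E
python3 - <<'E'
from bfit import *
t,s=cam("top"),cam("side"); V=bviews(t,s)
for vs in(V,V[:1],V[1:]):
    r=bfit(vs,[.555,.177,.224,-.02,.012]); print(r.x.round(4),np.degrees(r.x[2]),r.fun,[v[2].sum() for v in vs])
q=bfit(V,[.555,.177,.224,-.02,.012]).x
A=[]
for d,u,v in((t,203,185),(s,245,145)):
    c=crop(d,u,v,100,75,6)
    for b,col in zip(boxes(q)+[box(*q[:3],.044,.06,.016,.048)],[(0,0,255),(255,0,0),(255,255,0),(0,255,0)]): draw(c,d,b,u,v,6,col)
    A.append(c[:,50:450])
cv2.imwrite("pics/c3.png",np.hstack(A))
E
```

```text
[ 0.5546  0.1751  0.221  -0.018   0.0217] 12.66093080837621 105.62825067281815 [np.float64(1194.0), np.float64(904.0)]
[ 0.5547  0.1758  0.2216 -0.0181  0.0157] 12.69633766433544 70.76679738562092 [np.float64(1194.0)]
[ 0.5552  0.1755  0.2215 -0.0194  0.021 ] 12.6936813239779 29.53933102652826 [np.float64(904.0)]
```

View pics/c3.png

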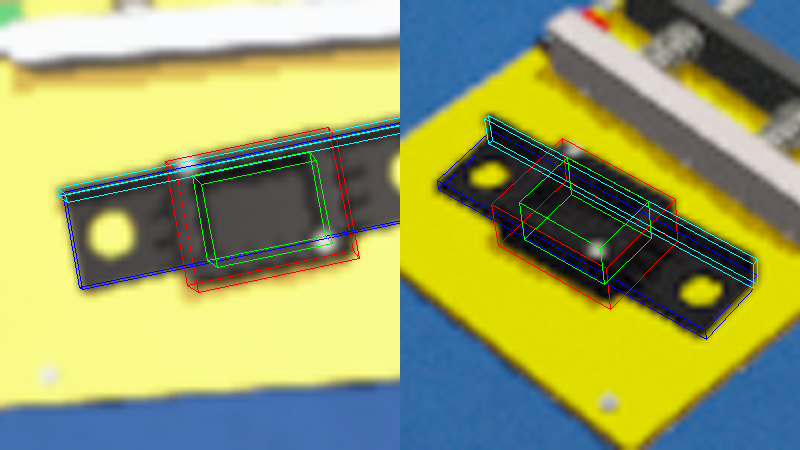

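```bash
cat >> h.py <<'E'
def go(x,y,z,ang):
    "remaining: shift in tool axes now; then turn about tool z (deg) so tool y points at world angle ang mod 180"
    s=sensors.get_state(); R=s["eef_rot"]; D=R.T@(np.array([x,y,z])-s["tool_pos"])
    a=np.degrees(np.arctan2(R[1,1],R[0,1])); turn=-((ang-a+90)%180-90)
    print("t",round(s["t"],2),"pos",s["tool_pos"].round(4),"yang",a.round(1),"tilt",R[:,2].round(3),"D",D.round(4),"rz",round(turn,1),"F",s["contact_force"].round(1),"gap",round(s["finger_gap"],4),"gf",round(s["finger_force"],1))
E
python3 -m crank '[[[-0.0264,-0.0284,0,0,0,0,0.6],[-0.0264,-0.0284,0,0,0,0,0.6],[-0.0264,-0.0284,0,0,0,0,0.6],[-0.0264,-0.0284,0,0,0,0,0.6],[-0.0264,-0.0284,0,0,0,0,0.6],[-0.0264,-0.0284,0,0,0,0,0.6],[-0.0264,-0.0284,0,0,0,0,0.6],[-0.0264,-0.0284,0,0,0,0,0.6],[-0.0264,-0.0284,0,0,0,0,0.6],[-0.0264,-0.0284,0,0,0,0,0.6],[-0.0264,-0.0284,0,0,0,0,0.6],[-0.0264,-0.0284,0,0,0,0,0.6]]]'
python3 -m crank '[[[-0.0264,-0.0284,0,0,0,0,0.6],[-0.0264,-0.0284,0,0,0,0,0.6],[-0.0264,-0.0284,0,0,0,0,0.6],[-0.0264,-0.0284,0,0,0,0,0.6],[-0.0264,-0.0284,0,0,0,0,0.6],[-0.0264,-0.0284,0,0,0,0,0.6],[-0.0264,-0.0284,0,0,0,0,0.6],[-0.0264,-0.0284,0,0,0,0,0.6],[-0.0264,-0.0284,0,0,0,0,0.6],[-0.0264,-0.0284,0,0,0,0,0.6],[-0.0264,-0.0284,0,0,0,0,0.6],[-0.0264,-0.0284,0,0,0,0,0.6]]]'
python3 -m crank '[[[0,0,0,0,0,6.3,0.6],[0,0,0,0,0,6.3,0.6],[0,0,0,0,0,6.3,0.6],[0,0,0,0,0,6.3,0.6],[0,0,0,0,0,6.3,0.6],[0,0,0,0,0,0,0.6]]]'
python3 -c "from h import *; go(.579,-.261,.10,39.4)"
```

```text
t: 1.5
tool_pos: [0.3931, 0.1626, 0.2487]
eef_rot: [[-0.945, 0.328, 0.001], [0.328, 0.945, 0.0], [-0.001, 0.001, -1.0]]
contact_force: [0.7, 0.6, -0.1]
finger_gap: 0.051
finger_force: 0.0
t: 2.5
tool_pos: [0.5802, -0.2636, 0.2484]
eef_rot: [[-0.944, 0.329, 0.0], [0.329, 0.944, 0.0], [-0.0, 0.0, -1.0]]
contact_force: [-0.3, 0.4, -0.1]
finger_gap: 0.0512
finger_force: 0.0
t: 3.0
tool_pos: [0.5798, -0.2617, 0.2483]
eef_rot: [[-0.632, 0.775, -0.0], [0.775, 0.632, 0.0], [0.0, -0.0, -1.0]]
contact_force: [-0.2, -0.4, -0.4]
finger_gap: 0.0513
finger_force: 0.0
t 3.0 pos [ 0.5798 -0.2617  0.2483] yang 39.2 tilt [-0.  0. -1.] D [ 1.100e-03 -1.000e-04  1.483e-01] rz -0.2 F [-0.2 -0.4 -0.4] gap 0.0513 gf 0.0
```

```bash
python3 -m crank '[[[0,0,0.037,0,0,0,0.6],[0,0,0.037,0,0,0,0.6],[0,0,0.037,0,0,0,0.6],[0,0,0.037,0,0,0,0.6],[0,0,0,0,0,0,0.6]]]'
python3 - <<'E'
from h import *
go(.579,-.261,.055,39.4)
t,s=cam("top"),cam("side")
print(proj(t,sensors.get_state()["tool_pos"]),proj(s,sensors.get_state()["tool_pos"]))
cv2.imwrite("pics/c4.png",np.hstack([crop(t,365,180,66,75,6),crop(s,350,200,66,75,6)]))
E
```

```text
t: 3.42
tool_pos: [0.575, -0.2586, 0.0924]
eef_rot: [[-0.635, 0.772, -0.013], [0.772, 0.636, 0.009], [0.015, -0.005, -1.0]]
contact_force: [-2.0, 1.4, 0.5]
finger_gap: 0.0514
finger_force: 0.0
t 3.42 pos [ 0.575  -0.2586  0.0924] yang 39.5 tilt [-0.013  0.009 -1.   ] D [-0.005   0.0017  0.0374] rz 0.1 F [-2.   1.4  0.5] gap 0.0514 gf 0.0
[[401.19057213 210.16008195]] [[384.26962171 245.58764878]]
```

View pics/c4.png

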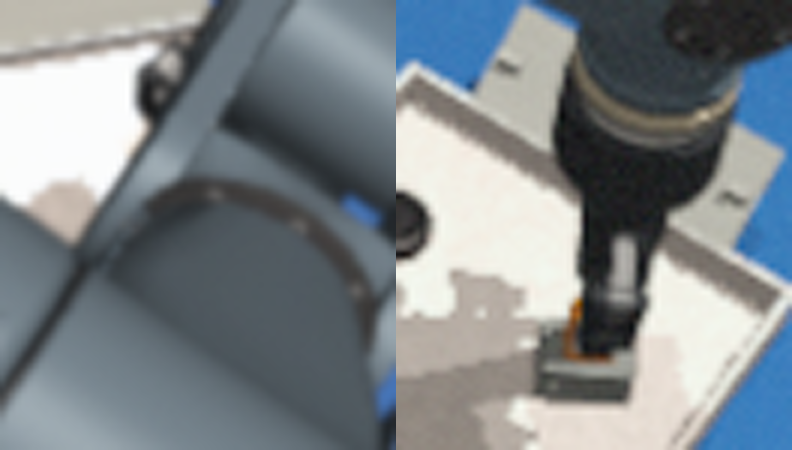

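The side crop shows the fingers straddling above the orange tongue (about (448,252)), still at z ≈ 0.09 and settling. I'll check that it has settled.

```bash
python3 -m crank '[[[0,0,0,0,0,0,0.6],[0,0,0,0,0,0,0.6]]]' >/dev/null
python3 -c "from h import *; go(.579,-.261,.055,39.4)"
```

```text
t 3.68 pos [ 0.5817 -0.2629  0.1035] yang 39.4 tilt [ 0.005 -0.003 -1.   ] D [ 0.0035 -0.001   0.0485] rz -0.0 F [ 0.5 -0.3 -0.5] gap 0.0509 gf 0.0
```

```bash
python3 -m crank '[[[0.001,0,0.003,0,0,0,0.6],[0,0,0.005,0,0,0,0.6],[0,0,0.006,0,0,0,0.6],[0,0,0.006,0,0,0,0.6],[0,0,0.006,0,0,0,0.6],[0,0,0.006,0,0,0,0.6],[0,0,0.006,0,0,0,0.6],[0,0,0.004,0,0,0,0.6],[0,0,0.003,0,0,0,0.6],[0,0,0,0,0,0,0.6],[0,0,0,0,0,0,0.6],[0,0,0,0,0,0,0.6]]]' >/dev/null
python3 -c "from h import *; go(.579,-.261,.055,39.4)"
```

```text
t 4.68 pos [ 0.5793 -0.261   0.0555] yang 39.3 tilt [ 0. -0. -1.] D [ 0.0002 -0.0002  0.0005] rz -0.1 F [-0.   0.4 -0.2] gap 0.0506 gf 0.0
```

```bash
python3 -m crank '[[[0,0,0,0,0,0,0],[0,0,0,0,0,0,0],[0,0,0,0,0,0,0],[0,0,0,0,0,0,0],[0,0,0,0,0,0,0],[0,0,0,0,0,0,0],[0,0,0,0,0,0,0],[0,0,0,0,0,0,0]]]' >/dev/null
python3 -c "from h import *; go(.579,-.261,.055,39.4)"
python3 -m crank '[[[0,0,-0.004,0,0,0,0],[0,0,-0.008,0,0,0,0],[0,0,-0.015,0,0,0,0],[0,0,-0.015,0,0,0,0],[0,0,-0.015,0,0,0,0],[0,0,-0.015,0,0,0,0],[0,0,-0.015,0,0,0,0],[0,0,-0.015,0,0,0,0],[0,0,-0.01,0,0,0,0],[0,0,-0.005,0,0,0,0],[0,0,0,0,0,0,0],[0,0,0,0,0,0,0]]]' >/dev/null
python3 -c "from h import *; go(.555,.1762,.20,12.7)"
```

```text
t 5.35 pos [ 0.5794 -0.261   0.0557] yang 39.3 tilt [ 0.001 -0.    -1.   ] D [ 0.0002 -0.0003  0.0007] rz -0.1 F [-0.1  0.6  3.9] gap 0.0188 gf 60.5
t 6.35 pos [ 0.5788 -0.2607  0.172 ] yang 39.3 tilt [-0.001  0.    -1.   ] D [ 0.3531  0.2584 -0.0278] rz 26.6 F [ 0.6  0.1 -2.1] gap 0.019 gf 59.9
```

```bash
python3 -m crank '[[[0.007,0.0052,0,0,0,0,0],[0.014,0.0104,0,0,0,0,0],[0.026,0.019,0,0,0,0,0],[0.026,0.019,0,0,0,0,0],[0.026,0.019,0,0,0,0,0],[0.026,0.019,0,0,0,0,0],[0.026,0.019,0,0,0,0,0],[0.026,0.019,0,0,0,0,0],[0.026,0.019,0,0,0,0,0],[0.026,0.019,0,0,0,0,0],[0.026,0.019,0,0,0,0,0],[0.026,0.019,0,0,0,0,0]]]' >/dev/null
python3 -m crank '[[[0.026,0.019,0,0,0,0,0],[0.025,0.0185,0,0,0,0,0],[0.014,0.0104,0,0,0,0,0],[0.007,0.0052,0,0,0,0,0],[0,0,0,0,0,3.3,0],[0,0,0,0,0,5,0],[0,0,0,0,0,5,0],[0,0,0,0,0,5,0],[0,0,0,0,0,5,0],[0,0,0,0,0,3.3,0],[0,0,0,0,0,0,0],[0,0,0,0,0,0,0]]]' >/dev/null
python3 - <<'E'
from h import *
go(.555,.1762,.20,12.7)
t,s=cam("top"),cam("side")
cv2.imwrite("pics/c5.png",np.hstack([crop(t,210,170,66,75,6),crop(s,245,100,66,90,5)[:450]]) if 0 else crop(s,235,90,110,130,4.6))
go(.555,.1762,.20,12.7)
E
```

```text
t 8.35 pos [0.5548 0.1761 0.1719] yang 12.8 tilt [-0.001 -0.    -1.   ] D [ 0.0001  0.0002 -0.0281] rz 0.1 F [ 0.1 -0.  -1.7] gap 0.0192 gf 59.9
t 8.45 pos [0.5552 0.1761 0.1721] yang 12.8 tilt [-0.001 -0.    -1.   ] D [ 0.0002 -0.0002 -0.0279] rz 0.1 F [-1.4  0.1 -1.5] gap 0.0189 gf 59.9
```

View pics/c5.png

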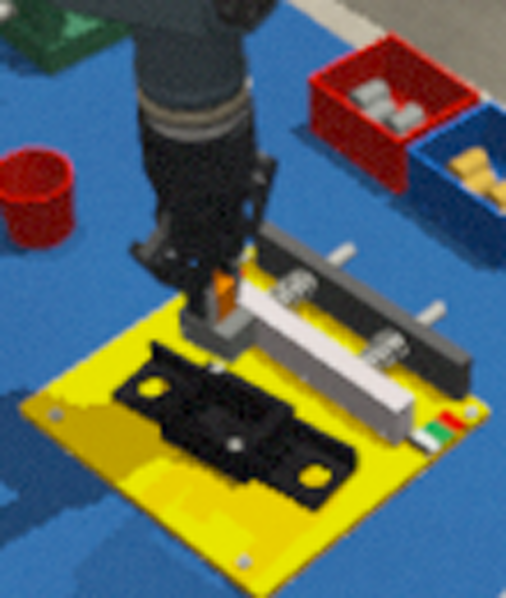

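The latch hangs squarely above the bracket (crop about (215,320)), with its long side along the bracket's y. Now lowering it.

```bash
python3 -m crank '[[[0,0,0.005,0,0,0,0],[0,0,0.01,0,0,0,0],[0,0,0.012,0,0,0,0],[0,0,0.012,0,0,0,0],[0,0,0.012,0,0,0,0],[0,0,0.01,0,0,0,0],[0,0,0.005,0,0,0,0],[0,0,0.002,0,0,0,0],[0,0,0,0,0,0,0],[0,0,0,0,0,0,0]]]' >/dev/null
python3 -c "from h import *; go(.555,.1762,.069,12.7)"
python3 -m crank '[[[0,0,0.004,0,0,0,0],[0,0,0.004,0,0,0,0],[0,0,0.004,0,0,0,0],[0,0,0.004,0,0,0,0],[0,0,0,0,0,0,0]]]'
```

```text
t 9.28 pos [0.5559 0.1762 0.1045] yang 12.7 tilt [ 0.001  0.    -1.   ] D [ 0.0002 -0.0009  0.0355] rz 0.0 F [ 0.2 -0.  -1.5] gap 0.0188 gf 59.9
t: 9.7
tool_pos: [0.555, 0.176, 0.0874]
eef_rot: [[-0.22, 0.975, -0.002], [0.975, 0.22, -0.0], [0.0, -0.002, -1.0]]
contact_force: [0.9, 1.3, -1.0]
finger_gap: 0.0191
finger_force: 59.9
```

Entered the pocket with no contact force. Continuing down to about 0.0685.

```bash
python3 -m crank '[[[0,0,0.004,0,0,0,0],[0,0,0.004,0,0,0,0],[0,0,0.004,0,0,0,0],[0,0,0.004,0,0,0,0],[0,0,0.0025,0,0,0,0],[0,0,0,0,0,0,0],[0,0,0,0,0,0,0]]]'
python3 -c "from h import *; go(.555,.1762,.0685,12.7)"
```

```text
t: 10.28
tool_pos: [0.5555, 0.1761, 0.0695]
eef_rot: [[-0.22, 0.975, -0.001], [0.975, 0.22, -0.0], [0.0, -0.001, -1.0]]
contact_force: [0.0, -0.8, -1.3]
finger_gap: 0.0187
finger_force: 59.9
t 10.28 pos [0.5555 0.1761 0.0695] yang 12.7 tilt [-0.001 -0.    -1.   ] D [ 0.0002 -0.0005  0.001 ] rz 0.0 F [ 0.  -0.8 -1.3] gap 0.0187 gf 59.9
```

```bash
python3 -m crank '[[[0,0,0.001,0,0,0,0],[0,0,0,0,0,0,0],[0,0,0,0,0,0,0.5],[0,0,0,0,0,0,0.5],[0,0,0,0,0,0,0.5],[0,0,0,0,0,0,0.5],[0,0,-0.004,0,0,0,0.5],[0,0,-0.01,0,0,0,0.5],[0,0,-0.02,0,0,0,0.5],[0,0,-0.02,0,0,0,0.5],[0,0,-0.015,0,0,0,0.5],[0,0,-0.008,0,0,0,0.5]]]'
python3 - <<'E'
from bfit import *
p=np.array([.5897,.1883]); a=np.radians(4.8)
go(*(p+[np.cos(a)*-.12-np.sin(a)*-.009, np.sin(a)*-.12+np.cos(a)*-.009]),.15,94.8)
t,s=cam("top"),cam("side")
c=crop(s,235,130,115,100,5); q=[.555,.1762,np.radians(12.7)]
for b in(box(*q,.02,.024,.046,.076),box(*q,.064,.084,.012,.048)): draw(c,s,b,235,130,5,(0,0,255))
cv2.imwrite("pics/c6.png",c)
E
```

```text
t: 11.28
tool_pos: [0.5569, 0.1764, 0.1488]
eef_rot: [[-0.22, 0.975, 0.004], [0.975, 0.22, 0.001], [-0.0, 0.004, -1.0]]
contact_force: [0.6, 0.2, 0.0]
finger_gap: 0.0427
finger_force: 0.0
t 11.28 pos [0.5569 0.1764 0.1488] yang 12.7 tilt [ 0.004  0.001 -1.   ] D [ 0.0121 -0.0854 -0.0016] rz -82.1 F [0.6 0.2 0. ] gap 0.0427 gf 0.0
```

View pics/c6.png

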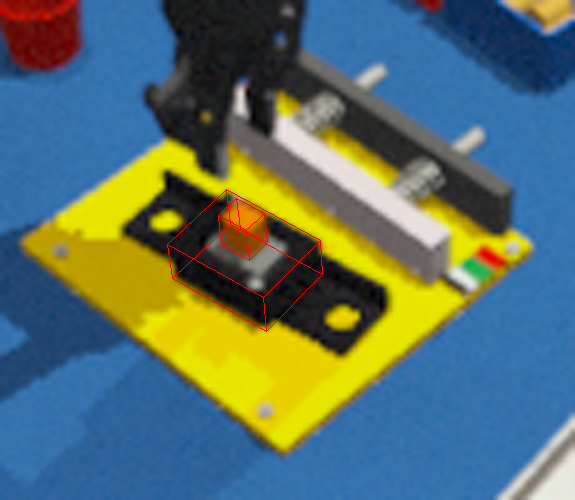

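The tongue coincides with the predicted seated outline (243,228), so the latch is down and released. Next I go behind the bracket with closed fingers.

```bash
python3 -m crank '[[[0.001,-0.008,0,0,0,0,0.3],[0.002,-0.016,0,0,0,0,0],[0.003,-0.021,0,0,0,0,0],[0.003,-0.02,0,0,0,0,0],[0.002,-0.012,0,0,0,0,0],[0.001,-0.0075,0,0,0,0,0],[0,0,0,0,0,-5,0],[0,0,0,0,0,-7,0],[0,0,0,0,0,-7,0],[0,0,0,0,0,-7,0],[0,0,0,0,0,-7,0],[0,0,0,0,0,-7,0]]]' >/dev/null
python3 -m crank '[[[0,0,0,0,0,-7,0],[0,0,0,0,0,-7,0],[0,0,0,0,0,-7,0],[0,0,0,0,0,-7,0],[0,0,0,0,0,-7,0],[0,0,0,0,0,-5,0],[0,0,0,0,0,-2.1,0],[0,0,0,0,0,0,0],[0,0,0,0,0,0,0],[0,0,0,0,0,0,0]]]' >/dev/null
cat >> h.py <<'E'
Jp=np.array([.5897,.1883]); Ja=np.radians(4.8)
def jg(x,y,z): c,s=np.cos(Ja),np.sin(Ja); go(*(Jp+[c*x-s*y,s*x+c*y]),z,94.8)
def injig(p): c,s=np.cos(Ja),np.sin(Ja); d=np.array(p)[:2]-Jp; return np.array([c*d[0]+s*d[1],-s*d[0]+c*d[1]])
E
python3 -c "
from h import *
jg(-.12,-.011,.040); print(sensors.get_state()['eef_rot'].round(3))"
```

```text
t 13.22 pos [0.4703 0.1692 0.1454] yang 94.8 tilt [-0.001 -0.    -1.   ] D [-0.0006 -0.002   0.1054] rz -0.0 F [-0.1 -0.4  0.4] gap -0.0 gf 0.0
[[-0.997 -0.083 -0.001]
 [-0.083  0.997 -0.   ]
 [ 0.001 -0.    -1.   ]]
```

```bash
python3 -m crank '[[[0,-0.002,0.005,0,0,0,0],[0,0,0.01,0,0,0,0],[0,0,0.015,0,0,0,0],[0,0,0.015,0,0,0,0],[0,0,0.015,0,0,0,0],[0,0,0.015,0,0,0,0],[0,0,0.013,0,0,0,0],[0,0,0.01,0,0,0,0],[0,0,0.005,0,0,0,0],[0,0,0.002,0,0,0,0],[0,0,0,0,0,0,0],[0,0,0,0,0,0,0]]]' >/dev/null
python3 -c "
from h import *
jg(-.076,-.011,.040)"
python3 -m crank '[[[-0.005,0,0,0,0,0,0],[-0.01,0,0,0,0,0,0],[-0.01,0,0,0,0,0,0],[-0.005,0,0,0,0,0,0],[-0.004,0,0,0,0,0,0],[-0.003,0,0,0,0,0,0],[-0.003,0,0,0,0,0,0],[-0.003,0,0,0,0,0,0],[-0.003,0,0,0,0,0,0],[0,0,0,0,0,0,0]]]'
python3 -c "
from h import *
jg(-.008,-.011,.040)"
```

```text
t 14.22 pos [0.471  0.1673 0.0411] yang 94.8 tilt [ 0.001  0.    -1.   ] D [-0.044  -0.      0.0011] rz 0.0 F [-0.1 -0.3 -0.1] gap -0.0001 gf 0.0
t: 15.05
tool_pos: [0.5137, 0.1709, 0.0405]
eef_rot: [[-0.996, -0.084, -0.007], [-0.084, 0.996, -0.001], [0.007, -0.0, -1.0]]
contact_force: [-4.0, -0.1, 3.6]
finger_gap: -0.0003
finger_force: 2.2
t 15.05 pos [0.5137 0.1709 0.0405] yang 94.8 tilt [-0.007 -0.001 -1.   ] D [-0.0692 -0.0001  0.0001] rz 0.0 F [-4.  -0.1  3.6] gap -0.0003 gf 2.2
```

```bash
python3 -m crank '[[[-0.003,0,0,0,0,0,0],[-0.003,0,0,0,0,0,0],[-0.003,0,0,0,0,0,0],[-0.003,0,0,0,0,0,0],[-0.003,0,0,0,0,0,0],[-0.003,0,0,0,0,0,0],[-0.003,0,0,0,0,0,0],[-0.003,0,0,0,0,0,0],[-0.003,0,0,0,0,0,0],[-0.003,0,0,0,0,0,0],[-0.003,0,0,0,0,0,0],[-0.002,0,0,0,0,0,0]]]'
python3 - <<'E'
from bfit import *
jg(-.008,-.011,.040)
t,s=cam("top"),cam("side")
cv2.imwrite("pics/c7.png",np.hstack([crop(t,203,160,100,100,4),crop(s,250,120,100,100,4)]))
E
```

```text
t: 16.05
tool_pos: [0.5481, 0.1739, 0.0405]
eef_rot: [[-0.996, -0.084, -0.007], [-0.084, 0.996, -0.001], [0.007, -0.0, -1.0]]
contact_force: [-5.6, 1.1, 3.6]
finger_gap: 0.0002
finger_force: 2.7
t 16.05 pos [0.5481 0.1739 0.0405] yang 94.8 tilt [-0.007 -0.001 -1.   ] D [-0.0346 -0.0002  0.0003] rz 0.0 F [-5.6  1.1  3.6] gap 0.0002 gf 2.7
```

View pics/c7.png

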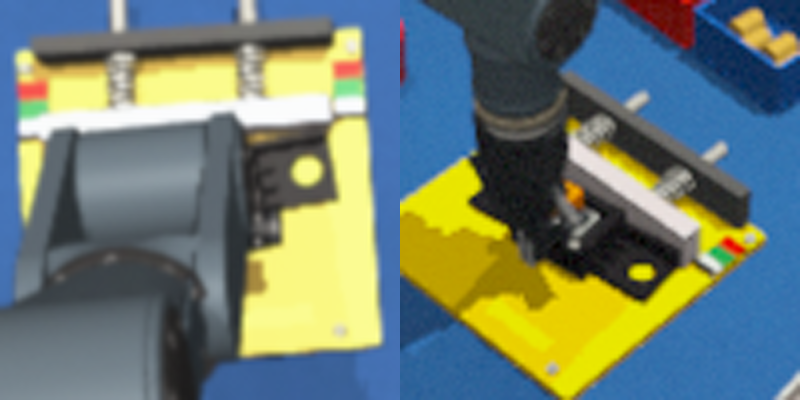

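Right crop: the bracket is flat, with its -y end just about at the fence ((690,250)), and the latch is still in the pocket. The fence is still at rest, its pointers over white. I'll measure its rest edge as the travel baseline, then continue.

```bash
cat > trav.py <<'E'
from h import *
def travel(d,show=False):
    "far top edge of fence, x_jig minus its rest value 0.065, per y_jig"
    c,s=np.cos(Ja),np.sin(Ja); xs=np.arange(.048,.125,.0005); out=[]
    B=d["frame"].astype(np.float32)
    for y in np.arange(-.104,.105,.004):
        P=np.c_[Jp[0]+c*xs-s*y, Jp[1]+s*xs+c*y, np.full(len(xs),.054)]
        uv=proj(d,P).astype(np.float32)
        r=cv2.remap(B,uv[:,:1],uv[:,1:],cv2.INTER_LINEAR)[:,0]
        b=r[:,2]; w=(b>130)&(abs(r[:,0]-b)<60)
        ok=w[:60].sum()>15
        if not ok: continue
        i0=np.nonzero(w)[0][0]; k=np.nonzero(b[i0:]<.55*np.median(b[w]))[0]
        k=k[k>10]
        if len(k): out.append((y,xs[i0+k[0]]-.065))
    o=np.array(out)
    return (np.nan,0,o) if len(o)==0 else (np.median(o[:,1]),len(o),o)
if __name__=="__main__":
    jg(-.008,-.011,.040)
    for n in("top","side"):
        m,k,o=travel(cam(n)); print(n,"travel",round(m*1000,1),"mm n",k,(o[:,1]*1000).round(0).astype(int).tolist() if k else "")
E
python3 trav.py
```

```text
t 16.15 pos [0.5492 0.174  0.0405] yang 94.8 tilt [-0.005 -0.    -1.   ] D [-0.0335 -0.0002  0.0003] rz 0.0 F [-4.5 -0.1  3.3] gap -0.0 gf 2.3
top travel 24.3 mm n 52 [23, 23, 23, 24, 24, 24, 24, 25, 25, 22, 5, 5, 45, 46, 46, 34, 8, 27, 28, 28, 28, 29, 28, 27, 25, 25, 24, 25, 26, 26, 26, 24, 24, 21, 7, 6, 9, 47, 47, 42, 5, 21, 22, 22, 22, 24, 25, 25, 26, 26, 13, 10]
side travel 2.5 mm n 39 [2, 2, 2, 3, 2, 2, 2, 3, 3, 5, 40, 41, 42, 24, 3, 2, 2, 2, 2, 3, 2, 2, 2, 3, 3, 2, 2, 2, 2, 2, 3, 3, 3, 3, 33, 41, 42, 43, 42]
```

```bash
python3 -m crank '[[[-0.002,0,0,0,0,0,0],[-0.002,0,0,0,0,0,0],[-0.002,0,0,0,0,0,0],[-0.002,0,0,0,0,0,0],[-0.002,0,0,0,0,0,0],[-0.002,0,0,0,0,0,0],[-0.002,0,0,0,0,0,0],[-0.002,0,0,0,0,0,0],[-0.002,0,0,0,0,0,0],[-0.002,0,0,0,0,0,0],[0,0,0,0,0,0,0]]]' >/dev/null
python3 trav.py
```

```text
t 17.17 pos [0.5674 0.1768 0.0403] yang 94.8 tilt [-0.008  0.001 -1.   ] D [-0.0152 -0.0014  0.0002] rz 0.0 F [-9.   3.8  5.5] gap 0.0002 gf 4.3
top travel 33.5 mm n 35 [24, 24, 24, 24, 24, 25, 25, 25, 25, 24, 13, 21, 44, 46, 46, 43, 35, 35, 35, 35, 34, 34, 34, 34, 34, 34, 30, 29, 44, 37, 34, 34, 34, 34, 35]
side travel 7.5 mm n 36 [8, 7, 8, 7, 7, 8, 8, 9, 9, 11, 40, 41, 42, 36, 9, 8, 8, 8, 8, 8, 7, 8, 7, 8, 7, 8, 7, 7, 7, 8, 8, 9, 10, 11, 39, 42]
```

```bash
python3 -m crank '[[[-0.0015,0,0,0,0,0,0],[-0.002,0,0,0,0,0,0],[-0.002,0,0,0,0,0,0],[-0.002,0,0,0,0,0,0],[-0.002,0,0,0,0,0,0],[-0.002,0,0,0,0,0,0],[-0.0015,0,0,0,0,0,0],[0,0,0,0,0,0,0],[0,0,0,0,0,0,0]]]' >/dev/null
python3 trav.py
python3 - <<'E'
from h import *
t,s=cam("top"),cam("side")
cv2.imwrite("pics/c8.png",np.hstack([crop(t,233,160,70,100,5.7),crop(s,265,120,70,100,5.7)]))
E
```

```text
t 18.02 pos [0.573  0.1772 0.0404] yang 94.8 tilt [-0.024 -0.001 -1.   ] D [-0.0096 -0.0014  0.0001] rz 0.0 F [-20.2   1.1  15.6] gap -0.0 gf 10.5
top travel 33.0 mm n 36 [24, 24, 24, 24, 24, 25, 25, 25, 25, 24, 20, 21, 43, 46, 46, 45, 35, 35, 35, 34, 33, 33, 33, 33, 33, 32, 28, 27, 47, 44, 37, 34, 33, 34, 34, 34]
side travel 13.5 mm n 34 [14, 13, 13, 13, 13, 13, 13, 14, 17, 17, 39, 41, 42, 37, 14, 14, 14, 13, 14, 14, 13, 13, 14, 14, 13, 14, 13, 13, 13, 14, 13, 14, 14, 18]
```

View pics/c8.png

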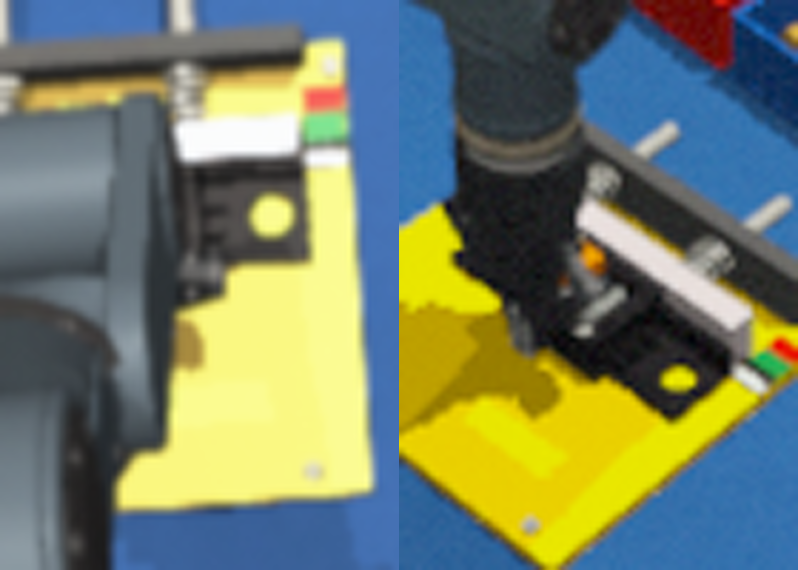

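Travel is about 11 mm and the bracket is square on the fence (right crop: edge along (560,260)-(740,360)), but the fingers drag down on the wall (Fz 16 N). I'll relieve this with a small lift.

```bash
python3 -m crank '[[[0,0,-0.0005,0,0,0,0],[0,0,-0.0005,0,0,0,0],[0,0,0,0,0,0,0],[0,0,0,0,0,0,0]]]' | grep -E "pos|force"
python3 trav.py | grep -v top
python3 -m crank '[[[0,0,-0.0005,0,0,0,0],[0,0,-0.0005,0,0,0,0],[0,0,0,0,0,0,0],[0,0,0,0,0,0,0]]]' | grep -E "pos|force"
python3 trav.py | grep -v top
```

```text
tool_pos: [0.5773, 0.1776, 0.0404]
contact_force: [-12.5, 3.7, 4.6]
finger_force: 6.0
t 18.55 pos [0.5773 0.1776 0.0404] yang 94.8 tilt [-0.015 -0.    -1.   ] D [-0.0053 -0.0013  0.0003] rz 0.0 F [-12.5   3.7   4.6] gap -0.0001 gf 6.0
side travel 18.0 mm n 34 [18, 18, 18, 18, 18, 18, 18, 18, 20, 20, 39, 41, 42, 22, 19, 18, 18, 18, 18, 18, 18, 18, 18, 18, 18, 17, 18, 18, 18, 18, 18, 18, 19, 22]
tool_pos: [0.578, 0.1776, 0.0407]
contact_force: [-10.4, 4.2, -1.2]
finger_force: 4.8
t 18.98 pos [0.578  0.1776 0.0407] yang 94.8 tilt [-0.014  0.    -1.   ] D [-0.0046 -0.0013  0.0006] rz 0.0 F [-10.4   4.2  -1.2] gap -0.0002 gf 4.8
side travel 18.5 mm n 34 [19, 19, 18, 18, 19, 19, 18, 19, 21, 22, 39, 41, 42, 23, 21, 19, 19, 19, 19, 19, 19, 19, 19, 19, 19, 19, 19, 18, 19, 19, 19, 19, 20, 23]
```

```bash
python3 -m crank '[[[-0.001,0,0,0,0,0,0],[-0.001,0,-0.0002,0,0,0,0],[-0.001,0,0,0,0,0,0],[-0.001,0,-0.0002,0,0,0,0],[-0.001,0,0,0,0,0,0],[-0.001,0,-0.0002,0,0,0,0],[0,0,0,0,0,0,0],[0,0,0,0,0,0,0],[0,0,0,0,0,0,0]]]' | grep -E "pos|force"
python3 trav.py | grep -v top
```

```text
tool_pos: [0.5828, 0.178, 0.0408]
contact_force: [-11.9, 2.9, -2.4]
finger_force: 5.4
t 19.83 pos [0.5828 0.178  0.0408] yang 94.8 tilt [-0.017 -0.    -1.   ] D [ 0.0002 -0.0013  0.0008] rz 0.0 F [-11.9   2.9  -2.4] gap -0.0002 gf 5.4
side travel 23.5 mm n 33 [24, 23, 23, 24, 23, 23, 23, 25, 25, 25, 38, 41, 42, 36, 27, 25, 24, 24, 24, 24, 24, 24, 24, 24, 24, 24, 24, 24, 24, 24, 24, 24, 25]
```

```bash
python3 -m crank '[[[0,0,0.0003,0,0,0,0],[0,0,0,0,0,0,0],[0,0,0,0,0,0,0],[0,0,0,0,0,0,0],[0,0,0,0,0,0,0],[0,0,0,0,0,0,0],[0,0,0,0,0,0,0],[0,0,0,0,0,0,0],[0,0,0,0,0,0,0],[0,0,0,0,0,0,0],[0,0,0,0,0,0,0],[0,0,0,0,0,0,0]]]' | grep -E "pos|force"
python3 trav.py | grep -v top
python3 - <<'E'
from bfit import *
t,s=cam("top"),cam("side")
A=[]
for d,u,v in((t,238,160),(s,268,125)):
    c=crop(d,u,v,66,85,6); o=Jp+[np.cos(Ja)*.0343+np.sin(Ja)*.0095, np.sin(Ja)*.0343-np.cos(Ja)*.0095]; q=[*o,Ja]
    for b,col in((box(*q,.020,.024,.046,.076),(255,0,0)),(box(*q,.05,.2,.012,.02,.007),(255,255,0)),(box(*q,.064,.084,.012,.048),(0,0,255))): draw(c,d,b,u,v,6,col)
    A.append(c)
cv2.imwrite("pics/c9.png",np.hstack(A))
E
```

```text
tool_pos: [0.5828, 0.178, 0.0406]
contact_force: [-10.5, 3.7, -1.8]
finger_force: 5.5
t 20.93 pos [0.5828 0.178  0.0406] yang 94.8 tilt [-0.017 -0.    -1.   ] D [ 0.0002 -0.0014  0.0006] rz 0.0 F [-10.5   3.7  -1.8] gap 0.0003 gf 5.5
side travel 23.5 mm n 33 [24, 23, 23, 24, 23, 23, 23, 24, 24, 25, 38, 40, 41, 35, 26, 25, 24, 24, 23, 24, 24, 24, 24, 24, 24, 24, 24, 24, 24, 23, 24, 24, 25]
```

View pics/c9.png

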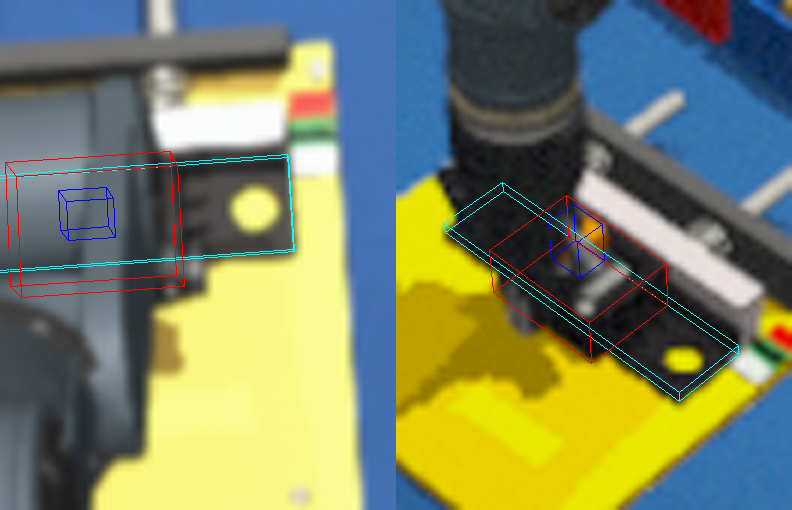

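The black pointer stands in the middle of the green band ((310,127) in the left crop). The bracket is square and flat on its predicted outline, and the latch is in the pocket at (592,232). The push is steady at about 21 mm of travel, so I'm handing it in.

```bash
python3 -c "
from bench import bot
print(bot.sign_off())"
```

```text
the job is handed in; nothing more can be done
None
```

The job is handed in: the latch is down and released in the bracket's housing, and the arm is holding the bracket flat and square against the fence at about 21 mm of travel, pointers mid-green; the hand-in gave no verdict.

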